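# Put the jeweller's pile of forming blocks away

### The job

Put the pile of forming blocks away in their wooden holders: working from the top of the pile down, seat each piece upright and flat in the holder whose recess matches its shape and size, and let go of it before taking the next. Set each piece down gently rather than dropping it, and leave the wire spool and the ring clamp where they are.

Things in the scene. Friction and masses are not known exactly. Their poses are not given: they have to be found in the camera images.
- collet: small upright steel cylinder with a dark band and a dark dot on top, diameter 22 mm, 26 mm high; the topmost piece of the pile. Origin: centre of its underside; z up its axis. About 0.08 kg
- brass_bar: oblong brass swage block, 40 (its x) x 24 (its y) x 20 mm high, second from the top of the pile, standing under the collet. Origin: centre of its underside; z up. About 0.16 kg
- round_die: dark steel disc, diameter 50 mm, 18 mm high, third from the top, under the brass bar. Origin: centre of its underside; z up. About 0.27 kg
- bench_block: square bright steel block, 60 x 60 x 20 mm high, the bottom of the pile, standing on the bench. Origin: centre of its underside; x and y along its sides, z up. About 0.56 kg. All pile pieces are loose, simply standing on one another, each turned anyhow and a few mm off centre
- small_round_holder: beech holder fixed to the bench, 92 x 92 x 12 mm high (all four alike outside), with one centred grey-lined recess 6 mm deep: round, diameter 36 mm (for the collet). Origin: centre of its underside; recess floor 6 mm and holder top 12 mm above it. z up, x and y along its sides
- oblong_holder: beech holder fixed to the bench, 92 x 92 x 12 mm high (all four alike outside), with one centred grey-lined recess 6 mm deep: oblong, 54 mm along the holder's x by 38 mm along its y (for the brass bar, long side along long side). Origin: centre of its underside; recess floor 6 mm and holder top 12 mm above it. z up, x and y along its sides
- large_round_holder: beech holder fixed to the bench, 92 x 92 x 12 mm high (all four alike outside), with one centred grey-lined recess 6 mm deep: round, diameter 64 mm (for the round die). Origin: centre of its underside; recess floor 6 mm and holder top 12 mm above it. z up, x and y along its sides
- square_holder: beech holder fixed to the bench, 92 x 92 x 12 mm high (all four alike outside), with one centred grey-lined recess 6 mm deep: square, 74 x 74 mm (for the bench block). Origin: centre of its underside; recess floor 6 mm and holder top 12 mm above it. z up, x and y along its sides, as the recess's sides are
- spool: bystander, not to be moved: small upright spool of copper wire with black flanges, diameter 36 mm, 38 mm high, loose. Origin: centre of its underside
- ring_clamp: bystander, not to be moved: wooden ring clamp lying flat, 100 (its x) x 28 x 22 mm high, with a steel band, loose. Origin: centre of its underside

How it is judged:
By the outcome, as a careful person would: the job done as asked, in the order asked, and still so for the second after the job is handed in, with the robot touching nothing.
It also fails if it takes over 109 s, if anything falls off the work surface, if the arm or the gripper's body presses on something with over 40 N, if the wrist force passes 120 N, or if a joint passes its speed limit or range.

### The arm

A 7-joint arm with a two-finger parallel gripper is mounted at the origin on the work surface. World frame = base frame: x ahead of the robot, y to its left, z up, the work surface at z = 0. Lengths are in m, angles in rad, forces in N, time in s.
With the tool pointing down it reaches from about 0.425 to 0.8 m from the base axis. Payload 8.3 kg.
Tool frame: the origin (TCP) lies at the very end of the fingers, on their centre line; the grasp point (between the pads) lies 19 mm behind it; z points along the fingers, y is the line along which they close (so a half turn about z gives the same grasp; the last joint's range is limited). The gripper opens to 85 mm and grips with 20 to 120 N. Pads are 22 mm wide; open, the fingers measure 114 mm over their backs; the gripper's body (76 mm by 85 mm) begins 54 mm behind the grasp point. The pads swing forward as they close: fully open they stand 13 mm farther back than shut.
Start: joints at [-0.063, 0.383, 0.016, 1.37, -0.006, 1.388, -0.046], TCP at [0.625, 0, 0.231] pointing down, gripper open.
Joint ranges: [-2.95, 2.95], [-0.25, 2.06], [-1.52, 1.56], [0.18, 2.33], [-1.44, 4.58], [0.02, 2.06], [-3.01, 3.01]. Speed limits (rad/s): [2.39, 2.39, 3.01, 3.01, 3.14, 3.14, 3.14].

### API

Orientations are given as a unit quaternion [w, x, y, z].
In Python, from cell import arm gives the robot as it stands.
- The arm moves only by the tool jog_arm, never from a script. Its argument "steps" is a list of rows, each a list of 2 entries, a list of its own where there are three numbers: the shift along the tool's x, y, z in m, then the turn, a rotation vector about the tool's x, y, z in degrees. A call has 1 to 8 rows; each row shifts and turns the commanded pose from where the row before left it, along the tool's axes as they then stand; what a row does not reach is not made up. A row lasts 1/10 s, in which the tool goes at most 50 mm and 8.59 degrees, less where a joint would pass 70% of its speed; a pose out of reach is approached as far as the arm can. A call with a gripper value outside its range is refused whole. "grip" is the opening, from 0 (shut) to 1 (fully open), set as the call begins (left out, the last holds). The fingers move at their own pace and stop on an object; "squeeze" is the grip in N (left out, the last holds). Time passes only in rows, so rows that do not move let the fingers close. It gives the time, the measured TCP pose, the force, the opening and the grip force at its end, in the units of the state.
- arm.state(): the state, without advancing time (a new reading comes with each control period).
- arm.get_image(name): name is "scene" or "side" or "wrist"; returns (picture, depth): 420x560x3 uint8, blue, green, red; 420x560 float32, m along the optical axis (not along the pixel's ray), 0 where there is no reading.
- arm.camera_info(name): a dict with "fx", "fy", "cx", "cy" (pixels), "R" (3x3) and "t" (3): a world point X has camera coordinates R X + t; the wrist camera has in their place "hand_eye" (4x4, takes a point from camera to tool coordinates, whose origin is the TCP and whose axes are the flange's). Camera axes: x right, y down, z forward; pixel columns grow to the right and rows downward; lengths in m; the calibration is good to about 2 mm. The wrist camera is an equidistant fisheye: a pixel r from the principal point sees the ray r / f radians off the axis. A picture is of the moment at which its call begins: read the wrist's pose just before it. camera_info takes no time and is no camera call.
- arm.close_job(): hands the job in; it is judged then, once.
The state is a dict: "clock": time; "joint_pos": joint angles; "joint_velocities": joint speeds; "tau": joint torques, N m; "eef_pos": TCP position; "ee_rot": TCP orientation; "wrist_force": force on the tool from outside, world axes, zero at the start; "ft_torque": the same for the moment, N m; "grip_width": finger opening in m; "gripper_force": force on a finger pad.
Only numpy, scipy, OpenCV 4.12 (cv2) and the standard library are available. Lean on these libraries where they do the work, as an engineer would, in place of code of your own. Each camera call takes 0.05 s, during which the arm holds its last target. There are 200 camera calls.

## Working session

There is one attempt and no reset: what is moved stays moved. The work goes in short steps, Python scripts to look and compute and a tool call to move; the robot and the scene stay as the last step left them, time stands still between calls to the robot, and variables do not carry over. Pictures are saved under pics/ and viewed, at most 14 in all, crops included, and the job is handed in when it is done.

Besides the shell and the picture viewer there is one more tool, called after "Request:" as name(argument=value, ...), one argument or row to a line, values as JSON. jog_arm: Moves the arm, as the interface text tells. Its arguments: {"type":"object","properties":{"steps":{"type":"array","items":{"type":"array"}},"grip":{"type":"number"},"squeeze":{"type":"number"}},"required":["steps"]}

```bash
mkdir -p pics; ls; python3 - <<'E'
from cell import arm
import cv2,numpy as np
s=arm.state(); print(s)
for n in("scene","side","wrist"):
    im,d=arm.get_image(n); cv2.imwrite(f"pics/{n}0.png",im); np.savez(f"{n}0.npz",im=im,d=d)
    print(n,arm.camera_info(n))
E
```

```text
pics
{'clock': 0.0, 'joint_pos': array([-0.06291216,  0.38425391,  0.01640378,  1.37117376, -0.00631418,
        1.38821475, -0.04650824]), 'joint_velocities': array([-1.21771845e-03,  1.18709149e-04, -1.12989767e-03,  4.50483268e-04,
       -1.73957509e-05, -7.69457508e-04, -1.35296464e-03]), 'tau': array([-4.50568632e-04, -6.27588844e+01,  8.43669288e-01, -3.71825659e+01,
        1.65239023e-02,  1.39937960e-02, -1.08329079e-04]), 'eef_pos': array([6.24483340e-01, 3.01709994e-05, 2.30260418e-01]), 'ee_rot': array([-6.94685041e-04,  7.07093233e-01,  7.07119621e-01, -7.19537301e-04]), 'wrist_force': array([-0.06127649,  0.69110289,  0.28788014]), 'ft_torque': array([ 0.03890303, -0.03166789,  0.03071436]), 'gripper_force': 0.0, 'grip_width': 0.08531737830858148}
scene {'fx': 485.1328165836371, 'fy': 485.1328165836371, 'cx': 276.1880439023892, 'cy': 210.8685871136539, 'R': array([[ 0.78666281,  0.61738103,  0.00151408],
       [ 0.47281918, -0.60088246, -0.64450158],
       [-0.39699327,  0.50772131, -0.76460148]]), 't': array([-0.39336562, -0.17660787,  1.20390854])}
side {'fx': 401.3520492706096, 'fy': 401.3520492706096, 'cx': 277.94322612641525, 'cy': 208.7923416244442, 'R': array([[ 0.94434142, -0.3282609 ,  0.02154198],
       [-0.20586757, -0.64077674, -0.73961052],
       [ 0.25658881,  0.69401005, -0.67269029]]), 't': array([-0.45866886,  0.16285379,  0.72244138])}
wrist {'fx': 325.19226210127806, 'fy': 325.19226210127806, 'cx': 279.1869758763138, 'cy': 205.8690975301464, 'hand_eye': array([[-3.90642963e-04, -9.58835446e-01, -2.83962031e-01,
         7.29201493e-02],
       [ 9.99999751e-01, -5.41616404e-04,  4.53152631e-04,
         8.08110034e-05],
       [-5.88297299e-04, -2.83961783e-01,  9.58835418e-01,
        -1.42940621e-01],
       [ 0.00000000e+00,  0.00000000e+00,  0.00000000e+00,
         1.00000000e+00]])}
```

View pics/scene0.png

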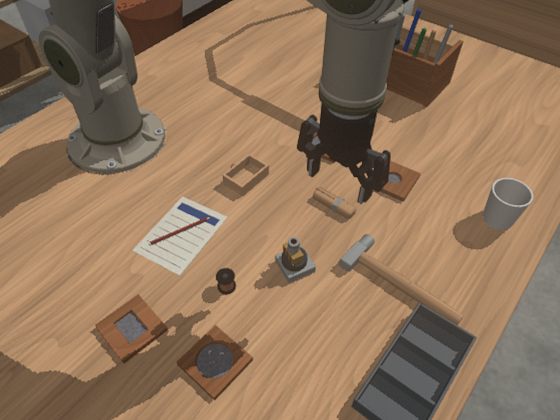

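View pics/side0.png

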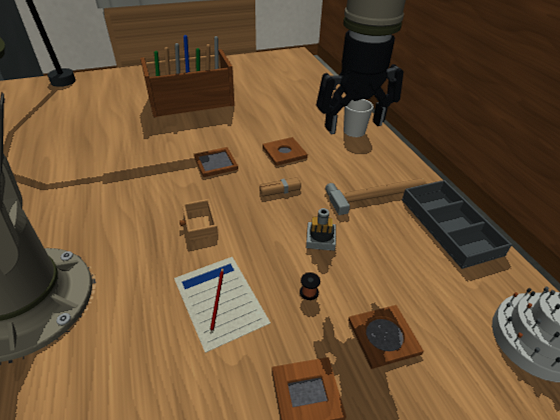

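View pics/wrist0.png

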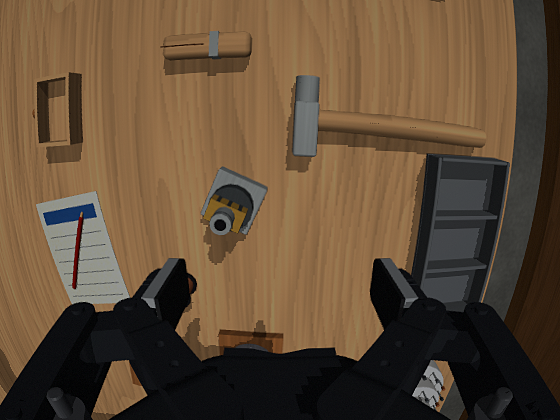

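```bash
cat > h.py <<'E'
from cell import arm
import cv2,numpy as np
from scipy.spatial.transform import Rotation as Ro
def cloud(name,d,T=None):
    c=arm.camera_info(name); v,u=np.mgrid[:d.shape[0],:d.shape[1]].astype(float)
    x=(u-c['cx'])/c['fx']; y=(v-c['cy'])/c['fy']
    if name=='wrist':
        r=np.hypot(x,y)+1e-9; k=np.tan(np.minimum(r,1.3))/r
        P=np.stack([x*k,y*k,np.ones_like(x)],-1)*d[...,None]
        H=T@c['hand_eye']; return P@H[:3,:3].T+H[:3,3]
    P=np.stack([x,y,np.ones_like(x)],-1)*d[...,None]
    return (P-c['t'])@c['R']
def tool(s):
    w,x,y,z=s['ee_rot']; T=np.eye(4); T[:3,:3]=Ro.from_quat([x,y,z,w]).as_matrix(); T[:3,3]=s['eef_pos']; return T
def rect(P):
    (c,wh,a)=cv2.minAreaRect((P[:,:2]*1000).astype(np.float32)); return np.round(c,1),np.round(wh,1),round(a,1)
E
python3 - <<'E'
from h import *
T=tool(arm.state())
for n in("scene","side","wrist"):
    f=np.load(n+"0.npz"); im,d=f['im'],f['d']; W=cloud(n,d,T); np.save(n+"W.npy",W)
    Z=W[...,2]; ok=(d>0)&(np.hypot(W[...,0],W[...,1])<.95)&(W[...,0]>.2)
    fl=Z[ok&(abs(Z)<.02)]; print(n,'floor med',np.median(fl),np.percentile(fl,[10,90]))
    m=(ok&(Z>.006)&(Z<.12)).astype(np.uint8)
    k,l,st,ce=cv2.connectedComponentsWithStats(m)
    for i in range(1,k):
        if st[i,4]>150:
            p=W[l==i]; print(i,np.round(ce[i]),st[i,4],*rect(p),'z',np.round(np.percentile(p[:,2],[5,50,95,100]),4))
E
```

```text
scene floor med 0.0014158286032500804 [-0.00064342  0.0056012 ]
1 [422.  46.] 937 [451.  664.3] [151.6 127.4] 1.2 z [0.0662 0.0968 0.1178 0.12  ]
2 [419.  76.] 2382 [512.3 627.5] [187.9 102.1] 44.4 z [0.0128 0.0661 0.1144 0.12  ]
37 [245. 173.] 1024 [332.8  94.1] [92.4 75.3] 88.8 z [0.0065 0.0198 0.0324 0.0352]
40 [400. 180.] 838 [614.8 298.1] [76.7 98.3] 5.5 z [0.0074 0.0127 0.0153 0.0186]
44 [507. 202.] 1791 [838.5 339.2] [80.  79.4] 65.6 z [0.0156 0.0594 0.0859 0.0888]
47 [335. 202.] 611 [542.  150.1] [ 31.5 100. ] 88.9 z [0.0093 0.0217 0.0251 0.0273]
61 [179. 230.] 182 [ 328.5 -106.3] [131.5  11.9] 68.6 z [0.0067 0.0088 0.0113 0.013 ]
72 [410. 337.] 6710 [797.9  -1.8] [220.3 366.6] 37.7 z [0.0063 0.0224 0.0358 0.0401]
73 [295. 260.] 1072 [569.9 -28.7] [60.7 61.7] 64.1 z [0.0116 0.0373 0.0844 0.0884]
86 [226. 279.] 351 [ 494.4 -147.3] [33.6 34.9] 40.8 z [0.007  0.0384 0.0408 0.0418]
96 [131. 327.] 2464 [ 419.  -317.8] [92.5 95.6] 81.5 z [0.007  0.0126 0.0152 0.0176]
99 [215. 361.] 2750 [ 579.6 -271.3] [93.1 93. ] 86.9 z [0.0065 0.0119 0.0149 0.0172]
side floor med 0.00032087164027
[... 1150 characters left out ...]
-0.00051284  0.00242134]
1 [207.  45.] 2227 [543.3 151.3] [ 29.1 101.5] 87.6 z [0.014  0.0218 0.0235 0.0253]
2 [ 57. 109.] 2187 [334.2  95.5] [90.8 75. ] 88.5 z [0.0074 0.023  0.0309 0.0326]
3 [367. 124.] 5495 [759.   69.2] [ 88.1 240.4] 89.7 z [0.0182 0.0249 0.0272 0.0293]
68 [461. 228.] 7131 [859.5 -77.3] [217.2 112.8] 89.5 z [0.0062 0.0201 0.0358 0.0377]
72 [232. 202.] 2953 [571.7 -26.6] [60.4 60.3] 64.2 z [0.0185 0.0382 0.0847 0.0867]
123 [ 77. 251.] 289 [ 332.7 -105.6] [130.8   7.6] 68.9 z [0.0064 0.0081 0.0096 0.0102]
198 [251. 341.] 1017 [ 582.9 -242.5] [41.9 91.1] 89.3 z [0.0066 0.0123 0.0137 0.0151]
199 [429. 386.] 818 [ 864.2 -321.9] [49.3 73.8] 48.4 z [0.0267 0.057  0.0772 0.085 ]
```

```bash
python3 - <<'E'
from h import *
for n,b in(("scene",.0014),("side",.0003),("wrist",.0006)):
    f=np.load(n+"0.npz"); im=f['im']; W=np.load(n+"W.npy"); Z=W[...,2]-b
    near=np.hypot(W[...,0]-.57,W[...,1]+.028)<.06
    for nm,z0,z1 in(('block',.016,.0225),('die',.034,.0405),('bar',.054,.0605),('collet',.066,.09),('coltop',.082,.09)):
        p=W[near&(Z>z0)&(Z<z1)]
        c,r=cv2.minEnclosingCircle((p[:,:2]*1000).astype(np.float32))
        print(n,nm,len(p),*rect(p),'circ',np.round(c,1),round(r,1))
    hsv=cv2.cvtColor(im,cv2.COLOR_BGR2HSV); grey=hsv[...,1]<70
    for nm,x,y in(('obl',.42,-.318),('lrg',.580,-.2715),('sq',.419,.305),('sml',.607,.297)):
        m=grey&(abs(W[...,0]-x)<.042)&(abs(W[...,1]-y)<.042)
        if m.sum()<60: continue
        p=W[m]; print(n,nm,len(p),*rect(p),'z',np.round(np.median(p[:,2]),4))
E
```

```text
scene block 286 [569.8 -28.6] [60.6 60.8] 63.3 circ [569.9 -29. ] 41.2
scene die 191 [571.8 -33.4] [48.8 41.2] 56.7 circ [569.  -30.4] 25.7
scene bar 125 [566.4 -32.4] [25.4 41.2] 64.0 circ [566.3 -33.2] 22.6
scene collet 148 [566.7 -32.1] [20.4 22.2] 5.5 circ [567.4 -32.3] 11.7
scene coltop 81 [566.3 -31.6] [19.5 21.2] 5.5 circ [567. -32.] 11.4
scene obl 537 [ 417.1 -318.6] [37.3 53.2] 81.4 z 0.0076
scene lrg 966 [ 579.6 -271.9] [61.2 61. ] 25.7 z 0.0073
scene sml 92 [609.6 297.1] [25.2 35.6] 26.9 z 0.0077
side block 232 [569.2 -29.4] [60.4 60. ] 64.8 circ [569.2 -30.2] 41.3
side die 123 [566.2 -37.6] [35.9 47.8] 72.1 circ [568.8 -31.2] 25.3
side bar 125 [566.  -31.7] [27.5 38.5] 66.3 circ [565.7 -32.4] 22.8
side collet 136 [565.2 -32.5] [20.  22.6] 1.1 circ [566.3 -32. ] 12.6
side coltop 67 [565.5 -32.3] [19.4 22.3] 2.4 circ [565.4 -32.5] 11.5
side obl 832 [ 420.9 -319.2] [38.1 53.2] 81.5 z 0.0063
side lrg 905 [ 581.7 -271.1] [59.2 61.1] 46.4 z 0.0064
side sq 412 [421.  304.5] [72.5 75.9] 4.0 z 0.0062
wrist block 996 [571.7 -26.6] [60.4 60.3] 64.2 circ [571.  -26.2] 41.4
wrist die 565 [576.1 -23.6] [33.6 48.5] 48.8 circ [571.3 -29.4] 24.8
wrist bar 512 [567.7 -30.7] [25.1 40.1] 65.2 circ [567.8 -30.7] 22.8
wrist collet 488 [567.9 -30.5] [21.2 21.3] 35.6 circ [568.  -30.7] 11.1
wrist coltop 362 [568.  -30.9] [20.9 20.6] 35.4 circ [567.9 -30.9] 10.9
wrist lrg 117 [ 584.1 -248.9] [13.2 47.4] 81.0 z 0.0068
```

Request:
jog_arm(
  steps=[
    [[-0.016,-0.029,0.02],[0,0,0]],
    [[-0.016,-0.029,0.02],[0,0,0]],
    [[0,0,0.03],[0,0,0]],
    [[0,0,0.03],[0,0,0]],
    [[0,0,0.02],[0,0,0]],
    [[0,0,0],[0,0,0]],
    [[0,0,0],[0,0,0]],
  ],
  grip=0.6,
  squeeze=40,
)

```text
clock: 0.85
eef_pos: [0.5669, -0.0319, 0.1115]
ee_rot: [-0.0, 0.707, 0.707, -0.0]
wrist_force: [0.2, 0.7, 1.0]
grip_width: 0.0513
gripper_force: 0.0
```

```bash
cat >> h.py <<'E'
def plan(x,y,z,yaw=None):
    "tool-frame shift (mm) to world x,y,z (mm), then the turn about tool z putting tool y at world yaw (deg, mod 180)"
    T=tool(arm.state()); print('tcp',np.round(T[:3,3]*1000,1),'yaw',round(np.degrees(np.arctan2(T[1,1],T[0,1])),2),'tilt',np.round(T[:2,2],4),
     'shift',np.round(T[:3,:3].T@(np.array([x,y,z])-T[:3,3]*1000),1),end=' ')
    if yaw is not None:
        a=np.degrees(np.arctan2(T[1,1],T[0,1])); print('turn',round(-((yaw-a+90)%180-90),1),end='')
    print()
E
python3 - <<'E'
from h import *
plan(567,-31.5,66)
E
```

```text
tcp [566.9 -31.9 111.5] yaw 0.01 tilt [-0.0007  0.    ] shift [ 0.4  0.1 45.5]
```

Request:
jog_arm(
  steps=[
    [[0,0,0.015],[0,0,0]],
    [[0,0,0.015],[0,0,0]],
    [[0,0,0.01],[0,0,0]],
    [[0,0,0.0055],[0,0,0]],
    [[0,0,0],[0,0,0]],
  ],
)

```text
clock: 1.35
eef_pos: [0.567, -0.0319, 0.0658]
ee_rot: [-0.0, 0.707, 0.707, -0.0]
wrist_force: [0.1, -0.6, 0.0]
grip_width: 0.0513
gripper_force: 0.0
```

Request:
jog_arm(
  steps=[
    [[0,0,0],[0,0,0]],
    [[0,0,0],[0,0,0]],
    [[0,0,0],[0,0,0]],
    [[0,0,0],[0,0,0]],
    [[0,0,0],[0,0,0]],
  ],
  grip=0.15,
)

```text
clock: 1.85
eef_pos: [0.5677, -0.032, 0.0668]
ee_rot: [0.001, 0.707, 0.707, 0.001]
wrist_force: [-1.4, -0.5, 5.6]
grip_width: 0.0191
gripper_force: 39.1
```

```bash
python3 - <<'E'
from h import *
im,d=arm.get_image("scene"); sm=cv2.resize(im[190:310,230:370],(560,480),interpolation=cv2.INTER_CUBIC)
im2,d=arm.get_image("side"); s2=cv2.resize(im2[170:260,270:380],(560,458),interpolation=cv2.INTER_CUBIC)
s2=cv2.copyMakeBorder(s2,0,22,0,0,cv2.BORDER_CONSTANT)
cv2.imwrite("pics/g1.png",cv2.resize(np.hstack([sm,s2]),(800,343)))
s=arm.state();print(s['grip_width'],s['wrist_force'],s['eef_pos'])
E
```

```text
0.019207376926532845 [-0.69587508  0.40269456  4.94838123] [ 0.56763606 -0.03196785  0.0667289 ]
```

View pics/g1.png

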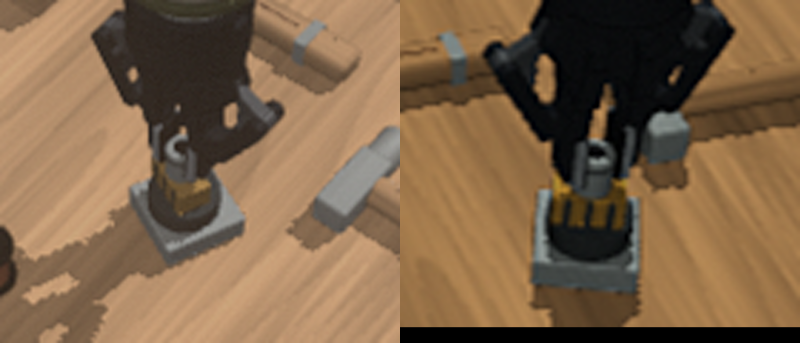

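Request:
jog_arm(
  steps=[
    [[0,0,-0.005],[0,0,0]],
    [[0,0,-0.01],[0,0,0]],
    [[0,0,-0.02],[0,0,0]],
    [[0,0,-0.04],[0,0,0]],
    [[0,0,0],[0,0,0]],
  ],
)

```text
clock: 2.45
eef_pos: [0.5702, -0.0321, 0.1469]
ee_rot: [0.003, 0.707, 0.707, 0.003]
wrist_force: [1.5, 0.1, -0.4]
grip_width: 0.0195
gripper_force: 39.2
```

```bash
python3 - <<'E'
from h import *
im,d=arm.get_image("wrist"); T=tool(arm.state()); W=cloud("wrist",d,T)
im2,d2=arm.get_image("side");a=cv2.resize(im2[100:280,230:410],(400,400),interpolation=cv2.INTER_CUBIC)
cv2.imwrite("pics/l1.png",np.hstack([cv2.resize(im[130:420,135:425],(400,400)),a]))
plan(607,297,140)
E
```

```text
tcp [567.8 -32.  142.4] yaw -0.0 tilt [0.0029 0.    ] shift [329.   39.2   2.6]
```

View pics/l1.png

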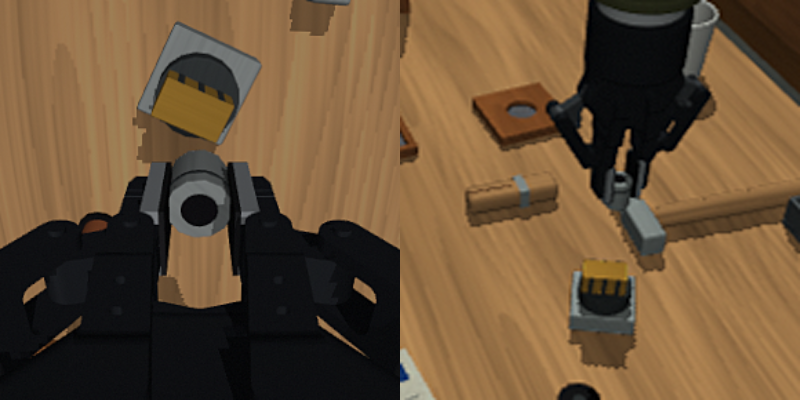

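Request:
jog_arm(
  steps=[
    [[0.03,0.004,0],[0,0,0]],
    [[0.045,0.005,0],[0,0,0]],
    [[0.045,0.005,0],[0,0,0]],
    [[0.045,0.005,0],[0,0,0]],
    [[0.045,0.005,0],[0,0,0]],
    [[0.045,0.005,0],[0,0,0]],
    [[0.045,0.005,0],[0,0,0]],
    [[0.029,0.005,0],[0,0,0]],
  ],
)

```text
clock: 3.35
eef_pos: [0.604, 0.3014, 0.1393]
ee_rot: [-0.001, 0.706, 0.708, -0.001]
wrist_force: [-0.0, 0.3, -0.6]
grip_width: 0.0192
gripper_force: 39.2
```

Request:
jog_arm(
  steps=[
    [[0,0,0.03],[0,0,0]],
    [[0,0,0.03],[0,0,0]],
    [[0,0,0.025],[0,0,0]],
    [[0,0,0],[0,0,0]],
    [[0,0,0],[0,0,0]],
  ],
)

```text
clock: 3.85
eef_pos: [0.6054, 0.2968, 0.0552]
ee_rot: [-0.0, 0.707, 0.707, -0.001]
wrist_force: [0.4, 0.3, -0.1]
grip_width: 0.0192
gripper_force: 39.2
```

```bash
python3 - <<'E'
from h import *
s=arm.state(); T=tool(s); im,d=arm.get_image("wrist"); W=cloud("wrist",d,T)
im2,d2=arm.get_image("scene"); W2=cloud("scene",d2)
for n,V,i in(("w",W,im),("scene",W2,im2)):
    Z=V[...,2]; g=(abs(V[...,0]-.607)<.06)&(abs(V[...,1]-.297)<.06)&(Z>.006)&(Z<.018); p=V[g]
    if len(p)>50: print(n,len(p),rect(p))
V=W2;Z=V[...,2];g=(Z>.006)&(Z<.02)&(abs(V[...,0]-.42)<.07)&(abs(V[...,1]-.305)<.07);print('sq',rect(V[g]))
cv2.imwrite("pics/p1.png",np.hstack([cv2.resize(im[130:420,135:425],(400,400)),cv2.resize(im2[100:220,320:440],(400,400),interpolation=cv2.INTER_CUBIC)]))
plan(607,297,15); print(s['wrist_force'],s['grip_width'])
E
```

```text
w 15229 (array([607.8, 299. ]), array([92.6, 92.5]), 5.0)
scene 1197 (array([606.3, 298.7]), array([92.4, 99.2]), 4.6)
sq (array([419.7, 305.3]), array([93.7, 98.4]), 3.9)
tcp [606.8 297.5  57.5] yaw -0.01 tilt [0.0019 0.0012] shift [-0.5  0.1 42.5] 
[ 0.38767401  0.28380508 -0.142924  ] 0.019231738099354398
```

View pics/p1.png

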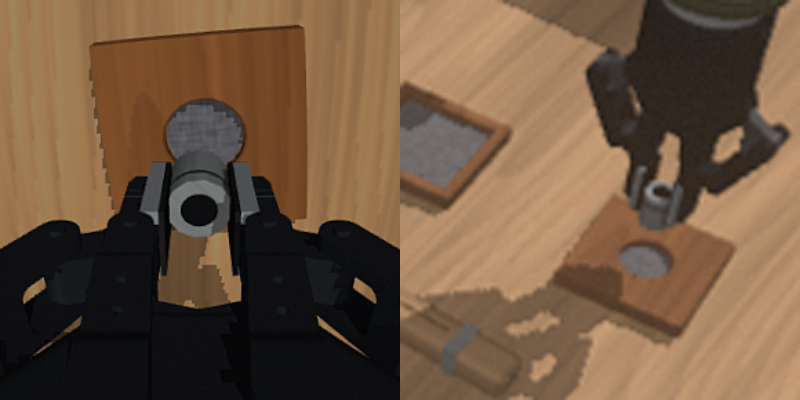

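Request:
jog_arm(
  steps=[
    [[0,0,0.015],[0,0,0]],
    [[0,0,0.012],[0,0,0]],
    [[0,0,0.008],[0,0,0]],
    [[0,0,0.004],[0,0,0]],
    [[0,0,0.001],[0,0,0]],
    [[0,0,0],[0,0,0]],
    [[0,0,0],[0,0,0]],
  ],
)

```text
clock: 4.65
eef_pos: [0.6062, 0.2972, 0.0162]
ee_rot: [0.0, 0.707, 0.707, 0.0]
wrist_force: [0.3, 0.5, -0.6]
grip_width: 0.0191
gripper_force: 39.3
```

Request:
jog_arm(
  steps=[
    [[0,0,0.001],[0,0,0]],
    [[0,0,0.001],[0,0,0]],
    [[0,0,0.0],[0,0,0]],
    [[0,0,0],[0,0,0]],
  ],
)

```text
clock: 5.05
eef_pos: [0.6063, 0.2972, 0.0148]
ee_rot: [0.0, 0.707, 0.707, 0.0]
wrist_force: [-1.8, -0.8, 5.4]
grip_width: 0.0194
gripper_force: 39.7
```

Contact at the expected height; release and retreat.

Request:
jog_arm(
  steps=[
    [[0,0,0],[0,0,0]],
    [[0,0,0],[0,0,0]],
    [[0,0,0],[0,0,0]],
    [[0,0,0],[0,0,0]],
  ],
  grip=0.55,
)

```text
clock: 5.45
eef_pos: [0.6059, 0.297, 0.0136]
ee_rot: [-0.0, 0.707, 0.707, -0.0]
wrist_force: [0.3, -0.8, 0.7]
grip_width: 0.0471
gripper_force: 0.0
```

Request:
jog_arm(
  steps=[
    [[0,0,-0.01],[0,0,0]],
    [[0,0,-0.02],[0,0,0]],
    [[0,0,-0.04],[0,0,0]],
    [[0,0,-0.04],[0,0,0]],
    [[0,0,0],[0,0,0]],
  ],
)

```text
clock: 5.95
eef_pos: [0.6094, 0.2989, 0.1322]
ee_rot: [0.002, 0.707, 0.707, 0.006]
wrist_force: [0.4, 0.0, 0.4]
grip_width: 0.0471
gripper_force: 0.0
```

```bash
python3 - <<'E'
from h import *
s=arm.state(); T=tool(s)
for n,b in(("wrist",.0006),("scene",.0014),("side",.0003)):
    im,d=arm.get_image(n); V=cloud(n,d,T); Z=V[...,2]-b
    g=(abs(V[...,0]-.607)<.04)&(abs(V[...,1]-.297)<.04)&(Z>.02)&(Z<.05); p=V[g]
    if len(p)>20: print(n,len(p),rect(p),np.percentile(Z[g],[50,95]), cv2.minEnclosingCircle((p[:,:2]*1000).astype(np.float32)))
    g=np.hypot(V[...,0]-.57,V[...,1]+.03)<.06
    for z0,z1 in((.054,.0605),(.016,.0225)):
        p=V[g&(Z>z0)&(Z<z1)]
        if len(p)>40:
            c,E,v=cv2.PCACompute2((p[:,:2]*1000),None); print('pile',n,len(p),rect(p),np.degrees(np.arctan2(E[0,1],E[0,0])))
plan(566.6,-31.6,120,65)
E
```

```text
wrist 649 (array([606.6, 298.7]), array([21.4, 21.5]), 63.9) [0.03161974 0.03285874] ((606.536376953125, 298.3608703613281), 11.246710777282715)
scene 89 (array([605.6, 295.8]), array([23.1, 20.6]), 44.6) [0.03022892 0.03354423] ((605.0252685546875, 295.94158935546875), 12.545934677124023)
pile scene 230 (array([565.5, -32.3]), array([24.4, 41.3]), 66.3) -24.592803750980185
pile scene 288 (array([570.1, -28.9]), array([61. , 60.9]), 66.0) 38.39762765241386
side 57 (array([603.3, 295.2]), array([22.8, 18.8]), 70.5) [0.03036376 0.03358451] ((604.3341064453125, 295.52392578125), 12.202171325683594)
pile side 191 (array([565.9, -32.4]), array([26.8, 38.6]), 67.3) -24.920828781407693
pile side 240 (array([569.5, -28.7]), array([61.8, 60. ]), 64.5) -31.754055436018152
tcp [606.  297.1 124.3] yaw 0.0 tilt [0.0006 0.0004] shift [-328.7  -39.4    4.2] turn -65.0
```

Request:
jog_arm(
  steps=[
    [[-0.03,-0.004,0],[0,0,0]],
    [[-0.045,-0.005,0],[0,0,0]],
    [[-0.045,-0.005,0],[0,0,0]],
    [[-0.045,-0.005,0],[0,0,0]],
    [[-0.045,-0.005,0],[0,0,0]],
    [[-0.045,-0.005,0],[0,0,0]],
    [[-0.045,-0.005,0],[0,0,0]],
    [[-0.029,-0.005,0],[0,0,0]],
  ],
  grip=0.65,
)

```text
clock: 6.9
eef_pos: [0.5654, -0.0365, 0.1225]
ee_rot: [-0.0, 0.709, 0.706, -0.001]
wrist_force: [0.6, -1.3, -0.4]
grip_width: 0.0553
gripper_force: 0.0
```

Request:
jog_arm(
  steps=[
    [[0,0,0.004],[0,0,-8.1]],
    [[0,0,0.004],[0,0,-8.1]],
    [[0,0,0.004],[0,0,-8.1]],
    [[0,0,0.004],[0,0,-8.1]],
    [[0,0,0.004],[0,0,-8.1]],
    [[0,0,0.004],[0,0,-8.1]],
    [[0,0,0.004],[0,0,-8.1]],
    [[0,0,0.002],[0,0,-8.5]],
  ],
)

```text
clock: 7.7
eef_pos: [0.5657, -0.0319, 0.0919]
ee_rot: [-0.002, 0.212, 0.977, -0.0]
wrist_force: [-0.5, 0.5, 0.8]
grip_width: 0.0554
gripper_force: 0.0
```

```bash
python3 - <<'E'
from h import *
for i in range(6): arm.get_image("side")
T=tool(arm.state()); im,d=arm.get_image("wrist"); V=cloud("wrist",d,T); Z=V[...,2]-.0006
g=np.hypot(V[...,0]-.57,V[...,1]+.03)<.06
p=V[g&(Z>.054)&(Z<.0605)]; print(len(p),rect(p))
plan(566.3,-32,46,65.2)
E
```

```text
2616 (array([566.9, -30.9]), array([24.6, 40.8]), 64.6)
tcp [566.9 -31.9  93.6] yaw 65.05 tilt [-0.0004 -0.    ] shift [ 0.5 -0.3 47.6] turn -0.2
```

Request:
jog_arm(
  steps=[
    [[0,0,0.015],[0,0,0]],
    [[0,0,0.015],[0,0,0]],
    [[0,0,0.01],[0,0,0]],
    [[0,0,0.0075],[0,0,0]],
    [[0,0,0],[0,0,0]],
    [[0,0,0],[0,0,0]],
  ],
)

```text
clock: 8.65
eef_pos: [0.5672, -0.0319, 0.0466]
ee_rot: [0.0, 0.215, 0.977, 0.0]
wrist_force: [-0.0, -0.1, 0.5]
grip_width: 0.0557
gripper_force: 0.0
```

Request:
jog_arm(
  steps=[
    [[0,0,0],[0,0,0]],
    [[0,0,0],[0,0,0]],
    [[0,0,0],[0,0,0]],
    [[0,0,0],[0,0,0]],
    [[0,0,0],[0,0,0]],
  ],
  grip=0.15,
  squeeze=45,
)

```text
clock: 9.15
eef_pos: [0.5676, -0.032, 0.0471]
ee_rot: [0.001, 0.215, 0.977, 0.0]
wrist_force: [-0.0, 0.7, 6.5]
grip_width: 0.0227
gripper_force: 45.2
```

Request:
jog_arm(
  steps=[
    [[0,0,-0.003],[0,0,0]],
    [[0,0,-0.007],[0,0,0]],
    [[0,0,-0.02],[0,0,0]],
    [[0,0,-0.03],[0,0,0]],
    [[0,0,0],[0,0,0]],
    [[0,0,0],[0,0,0]],
  ],
)

```text
clock: 9.75
eef_pos: [0.5673, -0.032, 0.1069]
ee_rot: [0.001, 0.215, 0.977, 0.0]
wrist_force: [-0.3, 0.1, -2.2]
grip_width: 0.0227
gripper_force: 44.5
```

```bash
python3 - <<'E'
from h import *
im,d=arm.get_image("wrist"); im2,d2=arm.get_image("side")
cv2.imwrite("pics/l2.png",np.hstack([cv2.resize(im[130:420,135:425],(400,400)),cv2.resize(im2[120:280,240:400],(400,400),interpolation=cv2.INTER_CUBIC)]))
plan(419.7,-317.8,110,81.4)
E
```

```text
tcp [566.2 -32.  105.3] yaw 65.2 tilt [-0.0019  0.0001] shift [  13.1 -320.9   -4.4] turn -16.2
```

View pics/l2.png

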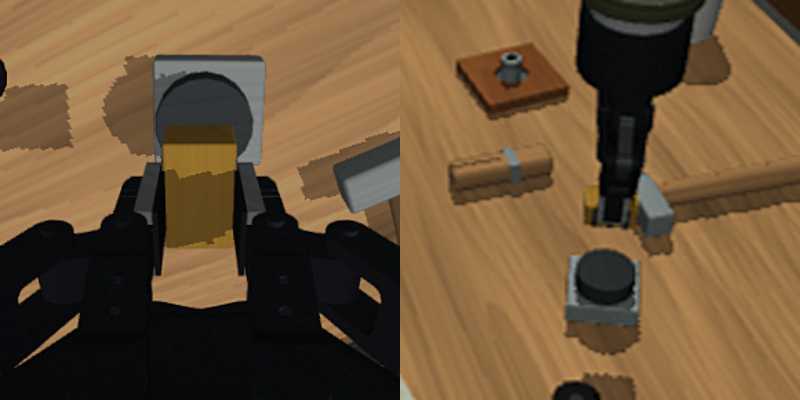

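Request:
jog_arm(
  steps=[
    [[0.001,-0.025,-0.002],[0,0,0]],
    [[0.002,-0.045,-0.002],[0,0,0]],
    [[0.002,-0.045,0],[0,0,0]],
    [[0.002,-0.045,0],[0,0,0]],
    [[0.002,-0.045,0],[0,0,0]],
    [[0.002,-0.045,0],[0,0,0]],
    [[0.001,-0.045,0],[0,0,0]],
    [[0.001,-0.026,0],[0,0,0]],
  ],
)

```text
clock: 10.65
eef_pos: [0.4171, -0.3213, 0.1091]
ee_rot: [-0.001, 0.217, 0.976, -0.0]
wrist_force: [0.2, 0.0, -0.8]
grip_width: 0.0227
gripper_force: 44.5
```

Request:
jog_arm(
  steps=[
    [[0,0,0.01],[0,0,-8.1]],
    [[0,0,0.02],[0,0,-8.1]],
    [[0,0,0.02],[0,0,0]],
    [[0,0,0],[0,0,0]],
    [[0,0,0],[0,0,0]],
    [[0,0,0],[0,0,0]],
    [[0,0,0],[0,0,0]],
  ],
)

```text
clock: 11.35
eef_pos: [0.4212, -0.3182, 0.0613]
ee_rot: [0.001, 0.075, 0.997, -0.0]
wrist_force: [0.3, 0.4, -2.0]
grip_width: 0.0223
gripper_force: 44.5
```

```bash
python3 - <<'E'
from h import *
T=tool(arm.state()); im,d=arm.get_image("wrist"); V=cloud("wrist",d,T); Z=V[...,2]-.0006
g=(np.hypot(V[...,0]-.42,V[...,1]+.318)<.075)&(Z>.008)&(Z<.016); print('holder',rect(V[g]))
g=(np.hypot(V[...,0]-T[0,3],V[...,1]-T[1,3])<.045)&(Z>.03)&(Z<T[2,3]+.015)
hsv=cv2.cvtColor(im,cv2.COLOR_BGR2HSV); g&=(hsv[...,1]>100); 
if g.sum()>50: print('bar',g.sum(),rect(V[g]),np.percentile(Z[g],[5,50,95]))
plan(419.7,-317.8,15,81.4)
E
```

```text
holder (array([ 419. , -317.4]), array([92.9, 88.6]), 81.6)
bar 4657 (array([ 420.8, -317.1]), array([44.4, 44.5]), 36.5) [0.06080208 0.07179045 0.07290809]
tcp [ 421.2 -318.2   61.2] yaw 81.41 tilt [ 0.0013 -0.0009] shift [ 1.6  0.2 46.2] turn 0.0
```

Request:
jog_arm(
  steps=[
    [[0.0015,0,0.015],[0,0,0]],
    [[0,0,0.015],[0,0,0]],
    [[0,0,0.008],[0,0,0]],
    [[0,0,0.004],[0,0,0]],
    [[0,0,0.002],[0,0,0]],
    [[0,0,0],[0,0,0]],
    [[0,0,0],[0,0,0]],
  ],
)

```text
clock: 12.1
eef_pos: [0.4195, -0.3179, 0.0168]
ee_rot: [0.0, 0.075, 0.997, -0.0]
wrist_force: [-0.4, -0.1, -1.8]
grip_width: 0.0226
gripper_force: 44.5
```

Request:
jog_arm(
  steps=[
    [[0,0,0.001],[0,0,0]],
    [[0,0,0.001],[0,0,0]],
    [[0,0,0],[0,0,0]],
    [[0,0,0],[0,0,0]],
  ],
)

```text
clock: 12.5
eef_pos: [0.4194, -0.3179, 0.0151]
ee_rot: [0.0, 0.075, 0.997, -0.0]
wrist_force: [-1.3, 1.4, 5.7]
grip_width: 0.0226
gripper_force: 45.3
```

Request:
jog_arm(
  steps=[
    [[0,0,0],[0,0,0]],
    [[0,0,0],[0,0,0]],
    [[0,0,0],[0,0,0]],
    [[0,0,0],[0,0,0]],
  ],
  grip=0.55,
)

```text
clock: 12.9
eef_pos: [0.4191, -0.3177, 0.0142]
ee_rot: [-0.0, 0.075, 0.997, 0.0]
wrist_force: [-0.7, 0.2, 0.5]
grip_width: 0.0467
gripper_force: 0.0
```

Request:
jog_arm(
  steps=[
    [[0,0,-0.01],[0,0,0]],
    [[0,0,-0.02],[0,0,0]],
    [[0,0,-0.035],[0,0,0]],
    [[0,0,-0.035],[0,0,0]],
    [[0,0,0],[0,0,0]],
    [[0,0,0],[0,0,0]],
  ],
)

```text
clock: 13.5
eef_pos: [0.4197, -0.3181, 0.1158]
ee_rot: [0.001, 0.075, 0.997, -0.001]
wrist_force: [-0.7, 2.1, -0.3]
grip_width: 0.0469
gripper_force: 0.0
```

```bash
python3 - <<'E'
from h import *
s=arm.state(); T=tool(s)
for n,b in(("wrist",.0006),("scene",.0014),("side",.0003)):
    im,d=arm.get_image(n); V=cloud(n,d,T); Z=V[...,2]-b
    g=(np.hypot(V[...,0]-.42,V[...,1]+.318)<.04)&(Z>.02)&(Z<.05)
    if g.sum()>20: print(n,g.sum(),rect(V[g]),np.percentile(Z[g],[5,50,95]))
    g=np.hypot(V[...,0]-.57,V[...,1]+.03)<.06
    for z0,z1 in((.034,.0405),(.016,.0225)):
        p=V[g&(Z>z0)&(Z<z1)]
        if len(p)>40: print('pile',n,len(p),rect(p),cv2.minEnclosingCircle((p[:,:2]*1000).astype(np.float32)))
plan(569.5,-30.5,100)
E
```

```text
wrist 1693 (array([ 419. , -316.7]), array([24.5, 40.4]), 80.9) [0.02437843 0.02562433 0.02672391]
pile wrist 630 (array([571.4, -37.3]), array([49.6, 36.1]), 17.6) ((569.6463623046875, -31.41897201538086), 25.14296531677246)
pile wrist 496 (array([565.9, -37.7]), array([40.8, 60.4]), 63.8) ((565.7343139648438, -38.10816192626953), 34.79404067993164)
scene 307 (array([ 418.3, -317.7]), array([24.8, 41.2]), 81.8) [0.02273555 0.02569998 0.02779534]
pile scene 432 (array([568.9, -30.3]), array([49. , 50.1]), 6.0) ((569.3339233398438, -30.525991439819336), 26.398365020751953)
pile scene 288 (array([569.6, -28.7]), array([60.8, 61. ]), 65.3) ((569.5631103515625, -28.596477508544922), 40.96334457397461)
side 458 (array([ 418.3, -318.2]), array([25.9, 40.1]), 83.4) [0.02276404 0.02555893 0.02714023]
tcp [ 418.4 -317.2  113.3] yaw 81.4 tilt [-0.0017  0.0012] shift [-106.6  306.1   13.4]
```

Request:
jog_arm(
  steps=[
    [[-0.009,0.026,0],[0,0,0]],
    [[-0.015,0.043,0],[0,0,0]],
    [[-0.015,0.043,0],[0,0,0]],
    [[-0.015,0.043,0],[0,0,0]],
    [[-0.015,0.043,0],[0,0,0]],
    [[-0.015,0.043,0],[0,0,0]],
    [[-0.014,0.04,0],[0,0,0]],
    [[-0.009,0.025,0],[0,0,0]],
  ],
  grip=1.0,
)

```text
clock: 14.45
eef_pos: [0.5708, -0.0268, 0.113]
ee_rot: [-0.001, 0.073, 0.997, 0.001]
wrist_force: [0.2, -0.9, -0.2]
grip_width: 0.0856
gripper_force: 0.0
```

Request:
jog_arm(
  steps=[
    [[0,0,0.02],[0,0,0]],
    [[0,0,0.025],[0,0,0]],
    [[0,0,0],[0,0,0]],
    [[0,0,0],[0,0,0]],
    [[0,0,0],[0,0,0]],
  ],
)

```text
clock: 14.95
eef_pos: [0.5711, -0.0313, 0.0702]
ee_rot: [0.0, 0.075, 0.997, 0.0]
wrist_force: [0.4, 0.7, 1.0]
grip_width: 0.0855
gripper_force: 0.0
```

```bash
python3 - <<'E'
from h import *
T=tool(arm.state()); im,d=arm.get_image("wrist"); V=cloud("wrist",d,T); Z=V[...,2]-.0006
g=np.hypot(V[...,0]-.57,V[...,1]+.03)<.06
p=V[g&(Z>.034)&(Z<.0405)]; print(len(p),rect(p),cv2.minEnclosingCircle((p[:,:2]*1000).astype(np.float32)))
plan(569.5,-30.6,25)
E
```

```text
5271 (array([569.5, -29.9]), array([48.7, 49.7]), 62.1) ((569.8674926757812, -29.775785446166992), 25.182510375976562)
tcp [571.3 -31.3  70.5] yaw 81.38 tilt [0.0016 0.    ] shift [ 2.   0.4 45.5]
```

Request:
jog_arm(
  steps=[
    [[0.0015,0.0005,0.015],[0,0,0]],
    [[0,0,0.015],[0,0,0]],
    [[0,0,0.01],[0,0,0]],
    [[0,0,0.005],[0,0,0]],
    [[0,0,0],[0,0,0]],
    [[0,0,0],[0,0,0]],
  ],
)

```text
clock: 15.6
eef_pos: [0.5694, -0.0304, 0.0245]
ee_rot: [0.0, 0.075, 0.997, 0.0]
wrist_force: [0.0, -0.8, -0.1]
grip_width: 0.0853
gripper_force: 0.0
```

Request:
jog_arm(
  steps=[
    [[0,0,0],[0,0,0]],
    [[0,0,0],[0,0,0]],
    [[0,0,0],[0,0,0]],
    [[0,0,0],[0,0,0]],
    [[0,0,0],[0,0,0]],
  ],
  grip=0.4,
  squeeze=60,
)

```text
clock: 16.1
eef_pos: [0.5697, -0.0306, 0.0253]
ee_rot: [0.001, 0.075, 0.997, -0.0]
wrist_force: [-2.1, -0.8, 5.3]
grip_width: 0.0473
gripper_force: 61.4
```

Request:
jog_arm(
  steps=[
    [[0,0,-0.002],[0,0,0]],
    [[0,0,-0.004],[0,0,0]],
    [[0,0,-0.01],[0,0,0]],
    [[0,0,-0.02],[0,0,0]],
    [[0,0,-0.03],[0,0,0]],
    [[0,0,0],[0,0,0]],
    [[0,0,0],[0,0,0]],
  ],
)

```text
clock: 16.8
eef_pos: [0.5697, -0.0304, 0.0911]
ee_rot: [0.001, 0.075, 0.997, 0.0]
wrist_force: [0.0, 0.2, -3.9]
grip_width: 0.0473
gripper_force: 62.3
```

```bash
python3 - <<'E'
from h import *
im,d=arm.get_image("wrist"); im2,d2=arm.get_image("side")
cv2.imwrite("pics/l3.png",np.hstack([cv2.resize(im[130:420,135:425],(400,400)),cv2.resize(im2[120:280,240:400],(400,400),interpolation=cv2.INTER_CUBIC)]))
plan(580.2,-271.4,90)
E
```

```text
tcp [568.4 -30.4  89.3] yaw 81.4 tilt [-0.0018  0.0001] shift [ -47.7 -236.5   -0.8]
```

View pics/l3.png

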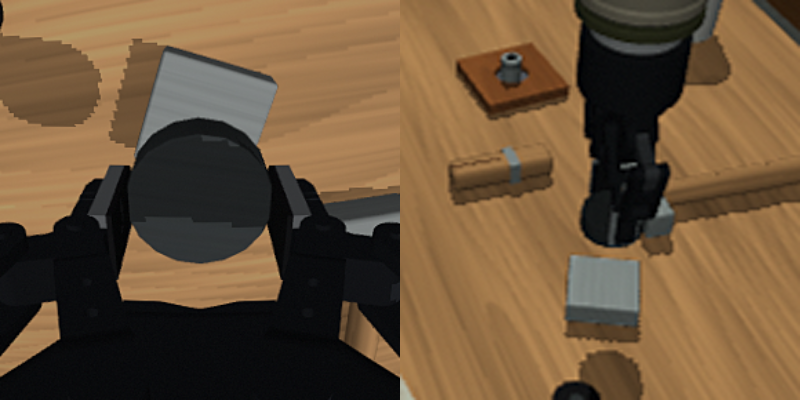

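Request:
jog_arm(
  steps=[
    [[-0.005,-0.025,0],[0,0,0]],
    [[-0.008,-0.04,0],[0,0,0]],
    [[-0.009,-0.045,0],[0,0,0]],
    [[-0.009,-0.045,0],[0,0,0]],
    [[-0.008,-0.04,0],[0,0,0]],
    [[-0.006,-0.027,0],[0,0,0]],
    [[-0.003,-0.015,0],[0,0,0]],
  ],
)

```text
clock: 17.6
eef_pos: [0.5795, -0.2754, 0.0884]
ee_rot: [-0.002, 0.077, 0.997, -0.0]
wrist_force: [-0.2, -0.1, -2.3]
grip_width: 0.0473
gripper_force: 62.3
```

Request:
jog_arm(
  steps=[
    [[0,0,0.02],[0,0,0]],
    [[0,0,0.02],[0,0,0]],
    [[0,0,0],[0,0,0]],
    [[0,0,0],[0,0,0]],
    [[0,0,0],[0,0,0]],
    [[0,0,0],[0,0,0]],
  ],
)

```text
clock: 18.2
eef_pos: [0.5821, -0.2718, 0.0516]
ee_rot: [0.001, 0.075, 0.997, -0.0]
wrist_force: [-0.5, -0.4, -3.0]
grip_width: 0.0469
gripper_force: 62.6
```

```bash
python3 - <<'E'
from h import *
T=tool(arm.state()); im,d=arm.get_image("wrist"); V=cloud("wrist",d,T); Z=V[...,2]-.0006
g=(np.hypot(V[...,0]-.58,V[...,1]+.272)<.08)&(Z>.008)&(Z<.016); print('holder',rect(V[g]))
tz=T[2,3]+.0127
g=(np.hypot(V[...,0]-T[0,3],V[...,1]-T[1,3])<.023)&(abs(Z-tz)<.004); p=V[g]
A=np.c_[p[:,:2]-p[:,:2].mean(0),np.ones(len(p))]; print('die plane',len(p),np.linalg.lstsq(A,p[:,2],rcond=None)[0],'expected top',tz)
g=(np.hypot(V[...,0]-T[0,3],V[...,1]-T[1,3])<.04)&(abs(Z-tz)<.002); print(cv2.minEnclosingCircle((V[g][:,:2]*1000).astype(np.float32)))
plan(580.2,-271.4,13)
E
```

```text
holder (array([ 581.2, -270.8]), array([92.6, 92.4]), 86.9)
die plane 6947 [ 0.00190919 -0.00230665  0.06457462] expected top 0.06430542394340645
((575.237060546875, -270.1016845703125), 37.24393844604492)
tcp [ 581.9 -271.9   51.4] yaw 81.42 tilt [ 0.0016 -0.0006] shift [ 1.9  0.2 38.4]
```

Request:
jog_arm(
  steps=[
    [[0.0015,0,0.015],[0,0,0]],
    [[0,0,0.012],[0,0,0]],
    [[0,0,0.007],[0,0,0]],
    [[0,0,0.003],[0,0,0]],
    [[0,0,0.001],[0,0,0]],
    [[0,0,0],[0,0,0]],
    [[0,0,0],[0,0,0]],
  ],
)

```text
clock: 18.95
eef_pos: [0.5801, -0.2718, 0.0126]
ee_rot: [0.0, 0.075, 0.997, -0.0]
wrist_force: [0.7, -0.6, -3.6]
grip_width: 0.0471
gripper_force: 62.6
```

Request:
jog_arm(
  steps=[
    [[0,0,0.001],[0,0,0]],
    [[0,0,0.001],[0,0,0]],
    [[0,0,0],[0,0,0]],
    [[0,0,0],[0,0,0]],
  ],
)

```text
clock: 19.35
eef_pos: [0.5802, -0.2719, 0.0114]
ee_rot: [0.001, 0.075, 0.997, -0.0]
wrist_force: [-3.2, 0.8, 5.7]
grip_width: 0.047
gripper_force: 63.5
```

Request:
jog_arm(
  steps=[
    [[0,0,0],[0,0,0]],
    [[0,0,0],[0,0,0]],
    [[0,0,0],[0,0,0]],
    [[0,0,0],[0,0,0]],
  ],
  grip=1.0,
)

```text
clock: 19.75
eef_pos: [0.5798, -0.2717, 0.0102]
ee_rot: [-0.0, 0.075, 0.997, 0.0]
wrist_force: [-0.1, -0.1, -0.2]
grip_width: 0.0854
gripper_force: 0.0
```

Request:
jog_arm(
  steps=[
    [[0,0,-0.01],[0,0,0]],
    [[0,0,-0.02],[0,0,0]],
    [[0,0,-0.03],[0,0,0]],
    [[0,0,-0.03],[0,0,0]],
    [[0,0,0],[0,0,0]],
    [[0,0,0],[0,0,0]],
  ],
)

```text
clock: 20.35
eef_pos: [0.5804, -0.272, 0.1019]
ee_rot: [0.001, 0.075, 0.997, -0.0]
wrist_force: [-0.4, -0.8, -0.5]
grip_width: 0.0851
gripper_force: 0.0
```

```bash
python3 - <<'E'
from h import *
s=arm.state(); T=tool(s)
for n,b in(("wrist",.0006),("scene",.0014),("side",.0003)):
    im,d=arm.get_image(n); V=cloud(n,d,T); Z=V[...,2]-b
    g=(np.hypot(V[...,0]-.58,V[...,1]+.2715)<.04)&(Z>.018)&(Z<.04)
    if g.sum()>20: print(n,g.sum(),rect(V[g]),np.percentile(Z[g],[5,50,95]))
    g=np.hypot(V[...,0]-.57,V[...,1]+.03)<.06
    p=V[g&(Z>.016)&(Z<.0225)]
    if len(p)>40: print('pile',n,len(p),rect(p))
plan(570,-28.5,90,64.4)
E
```

```text
wrist 3629 (array([ 580.4, -270.9]), array([49.5, 49. ]), 55.6) [0.02243492 0.02368309 0.02474087]
pile wrist 2539 (array([570.9, -28.3]), array([61.1, 60.4]), 64.8)
scene 685 (array([ 579.4, -272. ]), array([48.8, 49.1]), 42.9) [0.02062588 0.02332718 0.0257867 ]
pile scene 784 (array([569.6, -28.9]), array([60.6, 60.7]), 65.2)
side 667 (array([ 579.2, -272.8]), array([49. , 48.3]), 9.8) [0.02068803 0.02368166 0.02547602]
pile side 619 (array([569.5, -28.7]), array([61.3, 60. ]), 64.6)
tcp [ 579.  -271.4   99.3] yaw 81.4 tilt [-0.0019  0.0008] shift [ 45.2 238.8   9.5] turn 17.0
```

Request:
jog_arm(
  steps=[
    [[0.005,0.025,0],[0,0,0]],
    [[0.008,0.04,0],[0,0,0]],
    [[0.008,0.045,0],[0,0,0]],
    [[0.008,0.045,0],[0,0,0]],
    [[0.008,0.042,0],[0,0,0]],
    [[0.006,0.028,0],[0,0,0]],
    [[0.002,0.014,0],[0,0,0]],
  ],
)

```text
clock: 21.2
eef_pos: [0.5701, -0.0247, 0.0995]
ee_rot: [-0.001, 0.073, 0.997, 0.001]
wrist_force: [0.2, 0.6, -0.1]
grip_width: 0.0855
gripper_force: 0.0
```

Request:
jog_arm(
  steps=[
    [[0,0,0.015],[0,0,8.4]],
    [[0,0,0.025],[0,0,8.3]],
    [[0,0,0.015],[0,0,0]],
    [[0,0,0],[0,0,0]],
    [[0,0,0],[0,0,0]],
    [[0,0,0],[0,0,0]],
  ],
)

```text
clock: 21.8
eef_pos: [0.5718, -0.0291, 0.0463]
ee_rot: [0.001, 0.218, 0.976, 0.0]
wrist_force: [-0.7, 0.3, -0.2]
grip_width: 0.0853
gripper_force: 0.0
```

```bash
python3 - <<'E'
from h import *
T=tool(arm.state()); im,d=arm.get_image("wrist"); V=cloud("wrist",d,T); Z=V[...,2]-.0006
g=np.hypot(V[...,0]-.57,V[...,1]+.03)<.06
p=V[g&(Z>.016)&(Z<.0225)]; print(len(p),rect(p))
plan(570,-28.6,3.5,64.6)
E
```

```text
10255 (array([570.8, -27.4]), array([60.4, 60.6]), 65.0)
tcp [571.9 -28.9  46.4] yaw 64.76 tilt [0.0018 0.    ] shift [ 1.9 -0.5 42.9] turn 0.2
```

Request:
jog_arm(
  steps=[
    [[0.0015,0,0.015],[0,0,0]],
    [[0,0,0.015],[0,0,0]],
    [[0,0,0.009],[0,0,0]],
    [[0,0,0.004],[0,0,0]],
    [[0,0,0],[0,0,0]],
    [[0,0,0],[0,0,0]],
  ],
)

```text
clock: 22.45
eef_pos: [0.5699, -0.028, 0.0026]
ee_rot: [0.0, 0.219, 0.976, 0.0]
wrist_force: [-0.3, -0.0, 0.2]
grip_width: 0.0851
gripper_force: 0.0
```

Request:
jog_arm(
  steps=[
    [[0,0,0],[0,0,0]],
    [[0,0,0],[0,0,0]],
    [[0,0,0],[0,0,0]],
    [[0,0,0],[0,0,0]],
    [[0,0,0],[0,0,0]],
  ],
  grip=0.5,
  squeeze=80,
)

```text
clock: 22.95
eef_pos: [0.5704, -0.0278, 0.0035]
ee_rot: [0.001, 0.219, 0.976, 0.0]
wrist_force: [-1.9, 0.6, 6.3]
grip_width: 0.0578
gripper_force: 87.4
```

Request:
jog_arm(
  steps=[
    [[0,0,-0.002],[0,0,0]],
    [[0,0,-0.004],[0,0,0]],
    [[0,0,-0.01],[0,0,0]],
    [[0,0,-0.02],[0,0,0]],
    [[0,0,-0.03],[0,0,0]],
    [[0,0,-0.03],[0,0,0]],
    [[0,0,0],[0,0,0]],
    [[0,0,0],[0,0,0]],
  ],
)

```text
clock: 23.75
eef_pos: [0.5698, -0.0281, 0.0987]
ee_rot: [0.001, 0.219, 0.976, 0.0]
wrist_force: [0.4, -0.4, -5.3]
grip_width: 0.0577
gripper_force: 86.8
```

```bash
python3 - <<'E'
from h import *
im,d=arm.get_image("wrist"); im2,d2=arm.get_image("side")
cv2.imwrite("pics/l4.png",np.hstack([cv2.resize(im[130:420,135:425],(400,400)),cv2.resize(im2[120:280,240:400],(400,400),interpolation=cv2.INTER_CUBIC)]))
plan(419.8,305.3,100,93.7)
E
```

```text
tcp [568.4 -28.1  96.8] yaw 64.7 tilt [-0.0027  0.    ] shift [276.8 237.9  -2.8] turn -29.0
```

View pics/l4.png

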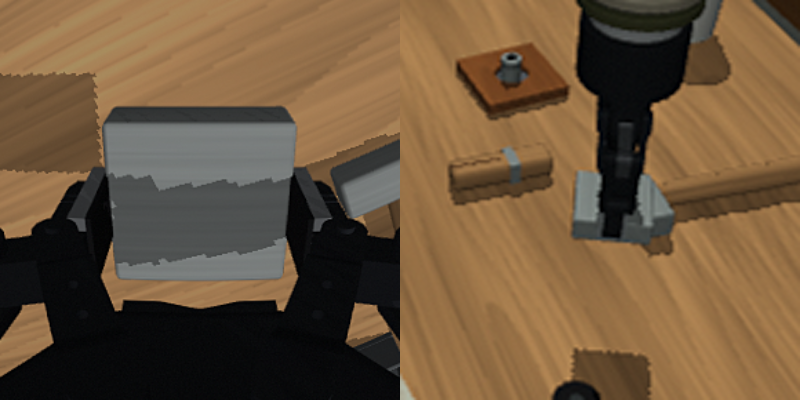

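Request:
jog_arm(
  steps=[
    [[0.02,0.017,0],[0,0,0]],
    [[0.03,0.026,0],[0,0,0]],
    [[0.034,0.029,0],[0,0,0]],
    [[0.034,0.029,0],[0,0,0]],
    [[0.034,0.029,0],[0,0,0]],
    [[0.034,0.029,0],[0,0,0]],
    [[0.034,0.029,0],[0,0,0]],
    [[0.03,0.026,0],[0,0,0]],
  ],
)

```text
clock: 24.65
eef_pos: [0.4327, 0.2738, 0.0968]
ee_rot: [-0.001, 0.218, 0.976, -0.001]
wrist_force: [1.0, 0.1, -4.5]
grip_width: 0.0577
gripper_force: 86.8
```

Request:
jog_arm(
  steps=[
    [[0.018,0.016,0],[0,0,0]],
    [[0.009,0.008,0],[0,0,-4]],
    [[0,0,0.005],[0,0,-8.3]],
    [[0,0,0.015],[0,0,-8.4]],
    [[0,0,0.02],[0,0,-8.3]],
    [[0,0,0],[0,0,0]],
    [[0,0,0],[0,0,0]],
    [[0,0,0],[0,0,0]],
  ],
)

```text
clock: 25.45
eef_pos: [0.4211, 0.3057, 0.0588]
ee_rot: [0.0, -0.031, 1.0, 0.0]
wrist_force: [0.9, -0.1, -3.9]
grip_width: 0.0577
gripper_force: 87.7
```

```bash
python3 - <<'E'
from h import *
T=tool(arm.state()); im,d=arm.get_image("wrist"); V=cloud("wrist",d,T); Z=V[...,2]-.0006
g=(np.hypot(V[...,0]-.42,V[...,1]-.305)<.08)&(Z>.008)&(Z<.016); print('holder',g.sum(),rect(V[g]))
tz=T[2,3]+.0165
g=(np.hypot(V[...,0]-T[0,3],V[...,1]-T[1,3])<.025)&(abs(Z-tz)<.005); p=V[g]
A=np.c_[p[:,:2]-p[:,:2].mean(0),np.ones(len(p))]; print('plane',len(p),np.linalg.lstsq(A,p[:,2],rcond=None)[0],'expected',tz)
plan(419.8,305.3,11,93.7)
E
```

```text
holder 3828 (array([405.1, 305.2]), array([60.8, 92.4]), 3.3)
plane 8525 [ 0.00012394 -0.00150842  0.07560719] expected 0.0752609431632645
tcp [421.3 305.9  59. ] yaw 93.55 tilt [0.0008 0.0007] shift [ 1.6 -0.5 48. ] turn -0.2
```

Request:
jog_arm(
  steps=[
    [[0.001,-0.0005,0.015],[0,0,0]],
    [[0,0,0.015],[0,0,0]],
    [[0,0,0.01],[0,0,0]],
    [[0,0,0.005],[0,0,0]],
    [[0,0,0.002],[0,0,0]],
    [[0,0,0.001],[0,0,0]],
    [[0,0,0],[0,0,0]],
    [[0,0,0],[0,0,0]],
  ],
)

```text
clock: 26.3
eef_pos: [0.4202, 0.3052, 0.0108]
ee_rot: [0.0, -0.032, 0.999, 0.0]
wrist_force: [-0.0, 0.3, -4.4]
grip_width: 0.0579
gripper_force: 87.7
```

Request:
jog_arm(
  steps=[
    [[0,0,0.001],[0,0,0]],
    [[0,0,0.001],[0,0,0]],
    [[0,0,0],[0,0,0]],
    [[0,0,0],[0,0,0]],
  ],
)

```text
clock: 26.7
eef_pos: [0.4202, 0.3052, 0.0095]
ee_rot: [0.0, -0.032, 0.999, 0.0]
wrist_force: [-3.2, -3.5, 7.7]
grip_width: 0.0579
gripper_force: 89.2
```

Request:
jog_arm(
  steps=[
    [[0,0,0],[0,0,0]],
    [[0,0,0],[0,0,0]],
    [[0,0,0],[0,0,0]],
    [[0,0,0],[0,0,0]],
  ],
  grip=1.0,
)

```text
clock: 27.1
eef_pos: [0.4201, 0.3051, 0.0084]
ee_rot: [0.0, -0.032, 0.999, 0.0]
wrist_force: [-0.0, 0.5, -0.2]
grip_width: 0.0854
gripper_force: 0.0
```

Request:
jog_arm(
  steps=[
    [[0,0,-0.01],[0,0,0]],
    [[0,0,-0.02],[0,0,0]],
    [[0,0,-0.04],[0,0,0]],
    [[0,0,-0.04],[0,0,0]],
    [[0,0,-0.04],[0,0,0]],
    [[0,0,0],[0,0,0]],
    [[0,0,0],[0,0,0]],
  ],
)

```text
clock: 27.8
eef_pos: [0.4205, 0.3054, 0.16]
ee_rot: [0.001, -0.032, 0.999, 0.001]
wrist_force: [0.3, 0.7, -0.1]
grip_width: 0.0853
gripper_force: 0.0
```

```bash
python3 - <<'E'
from h import *
s=arm.state(); T=tool(s)
for n,b in(("wrist",.0006),("scene",.0014),("side",.0003)):
    im,d=arm.get_image(n); V=cloud(n,d,T); Z=V[...,2]-b
    if n!="wrist": cv2.imwrite(f"pics/end_{n}.png",im)
    for nm,x,y,z in(('sq',.42,.305,.026),('lrg',.58,-.272,.024),('obl',.419,-.318,.026),('sml',.606,.297,.032)):
        g=(np.hypot(V[...,0]-x,V[...,1]-y)<.045)&(abs(Z-z)<.004)
        if g.sum()>20:
            p=V[g]; A=np.c_[p[:,:2]-p[:,:2].mean(0),np.ones(len(p))]; print(n,nm,g.sum(),rect(p),'tilt',np.round(np.linalg.lstsq(A,Z[g],rcond=None)[0],4))
    for nm,x,y in(('spool',.494,-.147),('clamp',.541,.15)):
        g=(np.hypot(V[...,0]-x,V[...,1]-y)<.065)&(Z>.008)&(Z<.045)
        if g.sum()>50: print(n,nm,rect(V[g]))
E
```

```text
wrist sq 4370 (array([421.1, 306.2]), array([59.3, 60.4]), 3.7) tilt [-0.0007 -0.      0.0257]
wrist clamp (array([522.3, 152.6]), array([28.6, 60.2]), 86.4)
scene sq 436 (array([420.4, 305.2]), array([61.3, 64.7]), 2.6) tilt [-0.0022  0.0033  0.0259]
scene lrg 667 (array([ 579.3, -272.1]), array([49. , 48.7]), 42.4) tilt [-0.0106  0.003   0.0235]
scene obl 298 (array([ 417.9, -317.5]), array([24.9, 42.1]), 81.7) tilt [0.0037 0.0086 0.0256]
scene sml 59 (array([604.2, 297.8]), array([20.5, 23.2]), 1.8) tilt [0.0369 0.0152 0.0316]
scene spool (array([ 494.2, -147.1]), array([33.6, 35.2]), 42.3)
scene clamp (array([541.8, 150.2]), array([ 31.5, 100.5]), 89.8)
side sq 344 (array([418.8, 304.8]), array([59.9, 63.4]), 4.8) tilt [-0.0013  0.0104  0.0254]
side lrg 646 (array([ 579.7, -272.6]), array([48.9, 48.9]), 8.4) tilt [0.0024 0.0056 0.0237]
side obl 462 (array([ 418.6, -318.4]), array([25.4, 40.2]), 80.6) tilt [0.004  0.0118 0.0254]
side sml 35 (array([603.3, 295.5]), array([21.5, 18.6]), 70.1) tilt [-0.008   0.0121  0.0311]
side spool (array([ 494. , -146.8]), array([35.4, 34.2]), 67.2)
side clamp (array([540.9, 149.5]), array([31.3, 99.2]), 89.3)
```

View pics/end_side.png

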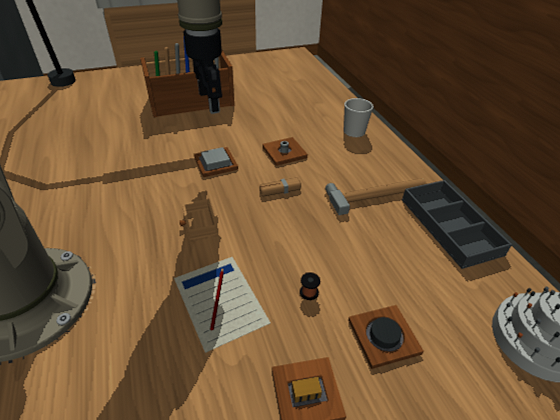

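The side view shows all four pieces in their recesses: block (216,158), collet (285,147), die (385,333) and bar (307,388). The spool (310,285) and clamp (280,188) have not moved, and the gripper is clear.

```bash
python3 -c "
from cell import arm
print(arm.close_job())"
```

```text
the job is handed in; nothing more can be done
None
```

All four pieces sit upright and flat in their matching holders, placed from the top of the pile down with each released before the next; the spool and ring clamp have not moved, and I handed the job in at about 28 s.

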